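# Turn the row of seasoning jars round for the customers

### The job

Customers look at the stall from the other side, so move the four seasoning jars from the brown wooden rack to the blue rack, one to a compartment, in reverse order: the jar that was leftmost in the brown rack ends rightmost in the blue one, and so on along the row. Keep the jars upright, set them gently on the compartment floors without dropping them, and leave the oil bottle, plates and mug where they are.

Things in the scene. Friction and masses are not known exactly. Their poses are not given: they have to be found in the camera images.
- jar_red_center (a point): Closed round red seasoning jar (red lid, pale paper band without print): 44 mm diameter (lid 41 mm), 88 mm tall, 0.12 to 0.26 kg. The point is the jar's centre, 44 mm above its underside; z is the jar's axis. It starts upright in one of the four compartments of the brown wooden rack.
- jar_yellow_center (a point): Closed round yellow seasoning jar (yellow lid, pale paper band without print): 44 mm diameter (lid 41 mm), 88 mm tall, 0.12 to 0.26 kg. The point is the jar's centre, 44 mm above its underside; z is the jar's axis. It starts upright in one of the four compartments of the brown wooden rack.
- jar_green_center (a point): Closed round green seasoning jar (green lid, pale paper band without print): 44 mm diameter (lid 41 mm), 88 mm tall, 0.12 to 0.26 kg. The point is the jar's centre, 44 mm above its underside; z is the jar's axis. It starts upright in one of the four compartments of the brown wooden rack.
- jar_white_center (a point): Closed round white seasoning jar (white lid, pale paper band without print): 44 mm diameter (lid 41 mm), 88 mm tall, 0.12 to 0.26 kg. The point is the jar's centre, 44 mm above its underside; z is the jar's axis. It starts upright in one of the four compartments of the brown wooden rack.
- full_rack: Brown wooden rack where the jars start: fixed open tray 76 (x) x 300 (y) x 25 mm high, 5 mm walls, floor and three dividers; four compartments 66 x 69 mm inside, in a row along y, centres at x 0, y +110.6, +36.9, -36.9, -110.6 mm. Origin: centre of underside; +y is the left end seen from the robot, yaw within 0.2 rad. Ledge on its +x side, 24 x 18 mm high, holds the tags.
- empty_rack: Blue rack, empty at the start, for the jars: fixed open tray 76 (x) x 300 (y) x 25 mm high, 5 mm walls, floor and three dividers; four compartments 66 x 69 mm inside, in a row along y, centres at x 0, y +110.6, +36.9, -36.9, -110.6 mm. Origin: centre of underside; +y is the left end seen from the robot, yaw within 0.2 rad. Nearer or farther than the brown one.
- tag_red: Small flat red tag, 18 x 40 x 4 mm, fixed on the ledge of the brown rack, beside the compartment in which the red jar starts (compartment centre at x = -50 mm, y = 0 in the tag's frame). It stays there and shows the original order. Origin: centre of its underside; its axes are parallel to the rack's.
- tag_yellow: Small flat yellow tag, 18 x 40 x 4 mm, fixed on the ledge of the brown rack, beside the compartment in which the yellow jar starts (compartment centre at x = -50 mm, y = 0 in the tag's frame). It stays there and shows the original order. Origin: centre of its underside; its axes are parallel to the rack's.
- tag_green: Small flat green tag, 18 x 40 x 4 mm, fixed on the ledge of the brown rack, beside the compartment in which the green jar starts (compartment centre at x = -50 mm, y = 0 in the tag's frame). It stays there and shows the original order. Origin: centre of its underside; its axes are parallel to the rack's.
- tag_white: Small flat white tag, 18 x 40 x 4 mm, fixed on the ledge of the brown rack, beside the compartment in which the white jar starts (compartment centre at x = -50 mm, y = 0 in the tag's frame). It stays there and shows the original order. Origin: centre of its underside; its axes are parallel to the rack's.
- oil_bottle: Bystander: amber oil bottle, 60 mm diameter, 190 mm tall, standing to the left of the racks. Origin at its underside.
- plates: Bystander: stack of white plates, 170 mm diameter, 40 mm high, to the right of the racks. Origin at its underside.
- mug: Bystander: terracotta mug, 76 mm diameter, 90 mm high with a handle, to the left of the racks. Origin at its underside.
Not all that is in view belongs to the job. Of the things shaped like the part that bears jar_yellow_center, the yellow one is meant.

How it is judged:
At the end, for the whole second after the job is handed in: Each jar stands upright (within 0.1 rad) on the floor of the blue rack's compartment that mirrors the one it started from (leftmost to rightmost and so on), its centre within 15 mm of the compartment's centre in x and y and within 5 mm of its standing height, at rest and touched by no finger (((y of tag_red in the frame of full_rack between 0.0906 and 0.1306 m and y of jar_red_center in the frame of empty_rack between -0.1256 and -0.0956 m) or (y of tag_red in the frame of full_rack between 0.0169 and 0.0569 m and y of jar_red_center in the frame of empty_rack between -0.0519 and -0.0219 m) or (y of tag_red in the frame of full_rack between -0.0569 and -0.0169 m and y of jar_red_center in the frame of empty_rack between 0.0219 and 0.0519 m) or (y of tag_red in the frame of full_rack between -0.1306 and -0.0906 m and y of jar_red_center in the frame of empty_rack between 0.0956 and 0.1256 m)) and x of jar_red_center in the frame of empty_rack between -0.015 and 0.015 m and z of jar_red_center in the frame of empty_rack between 0.044 and 0.054 m and angle between each of jar_red_center, jar_yellow_center, jar_green_center, jar_white_center's own z axis and vertical below 0.1 rad and linear speed of each of jar_red, jar_yellow, jar_green, jar_white below 0.02 m/s and contact force between each of jar_red, jar_yellow, jar_green, jar_white and the fingers below 0.05 N and ((y of tag_yellow in the frame of full_rack between 0.0906 and 0.1306 m and y of jar_yellow_center in the frame of empty_rack between -0.1256 and -0.0956 m) or (y of tag_yellow in the frame of full_rack between 0.0169 and 0.0569 m and y of jar_yellow_center in the frame of empty_rack between -0.0519 and -0.0219 m) or (y of tag_yellow in the frame of full_rack between -0.0569 and -0.0169 m and y of jar_yellow_center in the frame of empty_rack between 0.0219 and 0.0519 m) or (y of tag_yellow in the frame of full_rack between -0.1306 and -0.0906 m and y of jar_yellow_center in the frame of empty_rack between 0.0956 and 0.1256 m)) and x of jar_yellow_center in the frame of empty_rack between -0.015 and 0.015 m and z of jar_yellow_center in the frame of empty_rack between 0.044 and 0.054 m and ((y of tag_green in the frame of full_rack between 0.0906 and 0.1306 m and y of jar_green_center in the frame of empty_rack between -0.1256 and -0.0956 m) or (y of tag_green in the frame of full_rack between 0.0169 and 0.0569 m and y of jar_green_center in the frame of empty_rack between -0.0519 and -0.0219 m) or (y of tag_green in the frame of full_rack between -0.0569 and -0.0169 m and y of jar_green_center in the frame of empty_rack between 0.0219 and 0.0519 m) or (y of tag_green in the frame of full_rack between -0.1306 and -0.0906 m and y of jar_green_center in the frame of empty_rack between 0.0956 and 0.1256 m)) and x of jar_green_center in the frame of empty_rack between -0.015 and 0.015 m and z of jar_green_center in the frame of empty_rack between 0.044 and 0.054 m and ((y of tag_white in the frame of full_rack between 0.0906 and 0.1306 m and y of jar_white_center in the frame of empty_rack between -0.1256 and -0.0956 m) or (y of tag_white in the frame of full_rack between 0.0169 and 0.0569 m and y of jar_white_center in the frame of empty_rack between -0.0519 and -0.0219 m) or (y of tag_white in the frame of full_rack between -0.0569 and -0.0169 m and y of jar_white_center in the frame of empty_rack between 0.0219 and 0.0519 m) or (y of tag_white in the frame of full_rack between -0.1306 and -0.0906 m and y of jar_white_center in the frame of empty_rack between 0.0956 and 0.1256 m)) and x of jar_white_center in the frame of empty_rack between -0.015 and 0.015 m and z of jar_white_center in the frame of empty_rack between 0.044 and 0.054 m).
It fails at once if a jar is let fall (moves faster than 0.8 m/s with no finger on it: a free fall of more than about 30 mm) ((linear speed of jar_red above 0.8 m/s and contact force between jar_red and the fingers below 0.02 N) or (linear speed of jar_yellow above 0.8 m/s and contact force between jar_yellow and the fingers below 0.02 N) or (linear speed of jar_green above 0.8 m/s and contact force between jar_green and the fingers below 0.02 N) or (linear speed of jar_white above 0.8 m/s and contact force between jar_white and the fingers below 0.02 N)).
It fails at once if a jar is tipped by more than about 45 degrees (angle between any of jar_red_center, jar_yellow_center, jar_green_center, jar_white_center's own z axis and vertical above 0.8 rad).
It fails at once if the oil bottle, the plates or the mug is moved by more than 30 mm (distance of any of oil_bottle, plates, mug from where it was at the start of the episode above 0.03 m).
It also fails if it takes over 93 s, if anything falls off the work surface, if the arm or the gripper's body presses on something with over 40 N, if the wrist force passes 120 N, or if a joint passes its speed limit or range.

### The arm

A 6-joint arm with a two-finger parallel gripper is mounted at the origin on the work surface. World frame = base frame: x ahead of the robot, y to its left, z up, the work surface at z = 0. Lengths are in m, angles in rad, forces in N, time in s.
With the tool pointing down it reaches from about 0.3 to 0.875 m from the base axis. Payload 4.2 kg.
Tool frame: the origin (TCP) lies midway between the tips of the shut fingers; the grasp point (between the pads) lies 19 mm behind it; z points along the fingers, y is the direction in which the jaws open and shut (so a half turn about z gives the same grasp; the last joint's range is limited). The gripper opens to 85 mm and grips with 20 to 120 N. Pads are 22 mm wide; open, the fingers measure 114 mm over their backs; the gripper's body (76 mm by 85 mm) begins 54 mm behind the grasp point. The pads swing forward as they close: fully open they stand 13 mm farther back than shut.
Start: joints at [1.325, 0.32, 1.565, -0, 1.257, -0.02], TCP at [0.129, 0.56, 0.231] pointing down, gripper open.
Joint ranges: [-3.11, 3.11], [-0.84, 2.01], [0.21, 2.61], [-1.34, 4.49], [0.05, 2.63], [-2.56, 2.56]. Speed limits (rad/s): [2.57, 2.57, 3.14, 3.14, 3.14, 3.14].

### API

Orientations are given as a rotation vector (axis times angle).
In Python, from workcell import arm gives the robot as it stands. The module is installed in compiled form; this text tells all that it offers.
- The arm moves only by the tool arm_command, never from a script. Its argument "steps" is a list of rows, each an object with "translation": the shift along the tool's x, y, z in cm, a list of three; "roll": the turn about the tool's z in degrees; "hand": the closure in counts, from 0 (fully open) to 255 (shut). In form: [{"translation": [dx, dy, dz], "roll": roll, "hand": hand}, ...]. A call has 1 to 12 rows; each row shifts and turns the commanded pose from where the row before left it, along the tool's axes as they then stand; what a row does not reach is not made up. A row lasts 1/12 s, in which the tool goes at most 41.7 mm and 7.16 degrees, less where a joint would pass 70% of its speed; a pose out of reach is approached as far as the arm can. A call is refused whole if a number of a shift passes 4.17 or a number of a turn 7.16, either way. A call with a gripper value outside its range is refused whole. The fingers move at their own pace and stop on an object; "grip_force" is the grip in N (left out, the last holds). Time passes only in rows, so rows that do not move let the fingers close. It gives the time, the measured TCP pose, the force and the opening at its end, in the units of the state.
- arm.state(): the state, without advancing time (a new reading comes with each control period).
- arm.read_camera(name): name is "scene" or "top" or "wrist"; returns a dict with "image" (384x512x3 uint8, red, green, blue), "range_z" (384x512 float32, m along the optical axis (not along the pixel's ray), 0 where there is no reading), "K" (3x3 intrinsics, pixels), "extrinsics" (4x4, takes a point from world to camera coordinates). Camera axes: x right, y up, looking along -z (the intrinsics and any distortion apply to the point x, -y, -z); pixel columns grow to the right and rows downward; lengths in m; the calibration is good to about 2 mm. A picture is of the moment at which its call begins.
- arm.hand_in(): hands the job in, once; it reports no verdict.
Trained networks look in a picture, given as the dict that the camera call returned (one of the last four; its "shot" number tells which), for a name from the list of things; names that differ only in an ending like _2 or _b are one class to them, and where a whole thing is asked for, a point or a joint stands for the part that bears it (a point fixed in the world has none). Each returns a list of dicts, best first, with "score" (0 to 1); they miss things now and then, are a little off and sometimes report something else, mostly with a low value. They report only what shows in the picture. A call takes as long as a camera call. They do not tell look-alikes from the thing itself.
- arm.find_in(picture, target): "point" ([x, y, z] in m, in world coordinates, good to about 4 mm: the middle of the surface that is visible of it).
- arm.landmark_of(picture, target): "point" ([x, y, z] in m, in world coordinates, good to about 4 mm: a listed point, or the origin of a listed thing).
The state is a dict: "time": time; "q": joint angles; "joint_vel": joint speeds; "tau": joint torques, N m; "tcp_pos": TCP position; "ee_rot": TCP orientation; "force": force on the tool from outside, world axes, zero at the start; "wrist_torque": the same for the moment, N m; "width": finger opening in m.
Only numpy, scipy, OpenCV 4.12 (cv2) and the standard library are available. Lean on these libraries where they do the work, as an engineer would, in place of code of your own. Each camera call takes 0.05 s, during which the arm holds its last target. There are 200 camera calls.

## Working session

There is one attempt and no reset: what is moved stays moved. The work goes in short steps, Python scripts to look and compute and a tool call to move; the robot and the scene stay as the last step left them, time stands still between calls to the robot, and variables do not carry over. Pictures are saved under pics/ and viewed, about 12 in all and at most 16, crops included, and the job is handed in when it is done.

Besides the shell and the picture viewer there is one more tool, called as name(argument=value, ...) on one line, values as JSON. arm_command: Moves the arm, as the interface text tells. Its arguments: {"type":"object","properties":{"steps":{"type":"array","items":{"type":"object","properties":{"translation":{"type":"array","items":{"type":"number"}},"roll":{"type":"number"},"hand":{"type":"number"}}}},"grip_force":{"type":"number"}},"required":["steps"]}

```bash
mkdir -p pics
cat > h.py <<'E'
from workcell import arm
import numpy as np, cv2
from scipy.spatial.transform import Rotation as R
def cloud(p):
    K,E,z=p["K"],p["extrinsics"],p["range_z"]
    v,u=np.mgrid[0:z.shape[0],0:z.shape[1]]
    c=np.stack([(u-K[0,2])/K[0,0]*z,-(v-K[1,2])/K[1,1]*z,-z,np.ones_like(z)],-1)
    w=(c@np.linalg.inv(E).T)[...,:3]; w[z==0]=np.nan
    return w
def save(p,n): cv2.imwrite(f"pics/{n}.png",cv2.cvtColor(p["image"],cv2.COLOR_RGB2BGR))
E
python3 - <<'E'
from h import *
s=arm.state(); print({k:np.round(v,3) for k,v in s.items()})
pics=[]
for c in("scene","top"):
    p=arm.read_camera(c); save(p,c+"0"); pics.append(p)
    np.savez(c+"0.npz",**{k:p[k] for k in("image","range_z","K","extrinsics")})
    for t in ["jar_red_center","jar_yellow_center","jar_green_center","jar_white_center","full_rack","empty_rack","tag_red","tag_yellow","tag_green","tag_white","oil_bottle","plates","mug"]:
        print(c,t,[(np.round(d["point"],3).tolist(),round(d["score"],2)) for d in arm.landmark_of(p,t)])
a=np.vstack([cv2.imread("pics/scene0.png"),cv2.imread("pics/top0.png")]); cv2.imwrite("pics/both.png",cv2.resize(a,(400,600)))
E
```

```text
{'time': np.float64(0.0), 'q': array([ 1.325,  0.32 ,  1.566,  0.   ,  1.257, -0.02 ]), 'joint_vel': array([ 0.001,  0.   ,  0.001,  0.   ,  0.001, -0.001]), 'tau': array([-1.0000e-03, -4.1552e+01, -2.3416e+01,  0.0000e+00,  8.0000e-03,
       -0.0000e+00]), 'tcp_pos': array([0.129, 0.56 , 0.23 ]), 'ee_rot': array([-3.540e-01, -3.121e+00,  3.000e-03]), 'force': array([-0.064,  0.266,  0.364]), 'wrist_torque': array([-0.018, -0.027, -0.008]), 'width': np.float64(0.085)}
scene jar_red_center [([0.46, -0.181, 0.05], 0.61)]
scene jar_yellow_center [([0.481, 0.138, 0.042], 0.97), ([0.355, -0.002, 0.044], 0.88), ([0.493, 0.041, 0.048], 0.58), ([0.374, 0.137, 0.042], 0.58), ([0.518, -0.12, 0.016], 0.51)]
scene jar_green_center [([0.471, -0.11, 0.048], 0.61)]
scene jar_white_center [([0.487, -0.034, 0.05], 0.75)]
scene full_rack []
scene empty_rack [([0.532, -0.046, 0.021], 0.56), ([0.541, 0.032, 0.017], 0.33)]
scene tag_red [([0.511, -0.193, 0.018], 0.58), ([0.604, 0.391, 0.001], 0.3)]
scene tag_yellow [([0.543, 0.031, 0.017], 0.52)]
scene tag_green [([0.524, -0.122, 0.019], 0.62)]
scene ta
[... 377 characters left out ...]
0.492, 0.035, 0.051], 0.56), ([0.479, 0.138, 0.044], 0.54)]
top jar_green_center [([0.472, -0.107, 0.05], 0.57), ([0.477, -0.07, 0.002], 0.38), ([0.36, 0.398, -0.002], 0.3)]
top jar_white_center [([0.477, -0.038, 0.052], 0.71)]
top full_rack [([0.471, -0.071, 0.004], 0.71), ([0.36, 0.401, -0.001], 0.39)]
top empty_rack [([0.655, 0.049, -0.003], 0.93)]
top tag_red [([0.508, -0.193, 0.018], 0.58)]
top tag_yellow [([0.546, 0.029, 0.017], 0.6)]
top tag_green [([0.52, -0.12, 0.02], 0.46)]
top tag_white [([0.533, -0.044, 0.022], 0.39)]
top oil_bottle [([0.602, 0.391, -0.003], 0.83)]
top plates [([0.407, -0.425, 0.001], 0.85), ([0.361, 0.399, -0.001], 0.54)]
top mug [([0.362, 0.399, -0.001], 0.63)]
```

View pics/top0.png

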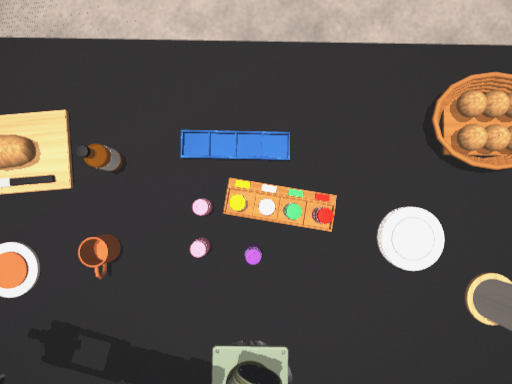

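View pics/scene0.png

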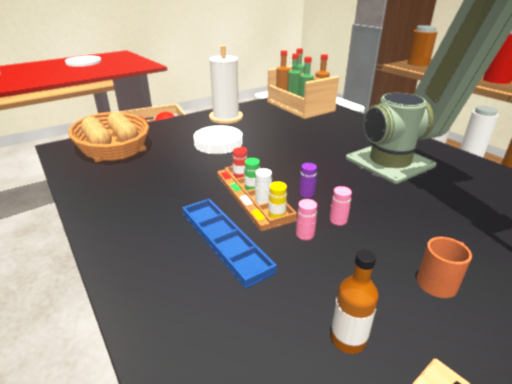

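Top view: blue rack at about (180–290, 130–160), and brown rack at (225–337, 180–230). From left to right the brown rack holds yellow (237,203), white (267,207), green (293,211) and red (325,215). The tags agree with that order. Two pink jars and one purple jar nearby are decoys. Next I measure the rack and jar poses from the depth data.

```bash
cat > meas.py <<'E'
from h import *
def rect(pts,n):
    r=cv2.minAreaRect((pts[:,:2]*1000).astype(np.float32)); b=cv2.boxPoints(r)
    e=[b[1]-b[0],b[2]-b[1]]; l=max(e,key=np.linalg.norm); l=l*np.sign(l[1])
    print(n,"ctr",np.round(r[0],1),"size",np.round(r[1],1),"yaw",round(float(np.arctan2(-l[0],l[1])),3),"z",np.round(np.percentile(pts[:,2],[2,50,98]),3),len(pts))
if __name__=="__main__":
  print(np.round(R.from_rotvec(arm.state()["ee_rot"]).as_matrix(),3).tolist())
  for c in("top0","scene0"):
    p=dict(np.load(c+".npz")); w=cloud(p); hsv=cv2.cvtColor(p["image"],cv2.COLOR_RGB2HSV); H,S,V=[hsv[...,i].astype(int) for i in range(3)]
    ok=np.isfinite(w[...,0])&(w[...,0]>.3)&(w[...,0]<.8)&(abs(w[...,1]+.03)<.27)
    rect(w[ok&(H>100)&(H<125)&(S>120)&(w[...,2]>.001)&(w[...,2]<.04)],c+" blue")
    rect(w[ok&(H>100)&(H<125)&(S>120)&(w[...,2]>.019)&(w[...,2]<.035)],c+" blue rim")
    rect(w[ok&(H>5)&(H<22)&(S>80)&(w[...,2]>.019)&(w[...,2]<.032)],c+" brown rim")
    for n,(x,y) in dict(red=(.462,-.184),green=(.471,-.108),white=(.481,-.036),yellow=(.492,.037)).items():
      q=w[ok&(np.hypot(w[...,0]-x,w[...,1]-y)<.035)&(w[...,2]>.085)]
      if len(q)>8:
        (cx,cy),r=cv2.minEnclosingCircle((q[:,:2]*1000).astype(np.float32)); print(c,n,round(cx,1),round(cy,1),round(r,1),"mean",np.round(q.mean(0)*1000,1),len(q))
    E=np.linalg.inv(p["extrinsics"]); print("cam",np.round(E[:3,3],3))
E
python3 meas.py
```

```text
[[-0.975, 0.224, -0.0], [0.224, 0.975, 0.0], [0.0, 0.0, -1.0]]
top0 blue ctr [651.2  53.1] size [304.2  76.8] yaw -0.003 z [0.002 0.006 0.027] 3055
top0 blue rim ctr [651.4  50.1] size [298.3  76.5] yaw -0.003 z [0.019 0.024 0.029] 657
top0 brown rim ctr [489.2 -75.9] size [299.6  99.9] yaw -0.148 z [0.019 0.024 0.029] 842
top0 red 462.2 -185.8 20.2 mean [ 462.6 -185.6   93.3] 204
top0 green 471.9 -106.0 20.1 mean [ 472.1 -106.    93.4] 199
top0 white 482.1 -37.3 20.0 mean [482.  -37.2  93.1] 198
top0 yellow 492.3 38.3 20.1 mean [492.5  38.2  93.3] 197
cam [ 0.489 -0.     1.037]
scene0 blue ctr [644.4  32.8] size [336.9  93.9] yaw -0.005 z [0.003 0.009 0.026] 3542
scene0 blue rim ctr [652.2  49.6] size [303.6  77.9] yaw -0.007 z [0.019 0.024 0.027] 998
scene0 brown rim ctr [490.2 -75.6] size [301.4 101.2] yaw -0.151 z [0.019 0.023 0.027] 460
scene0 red 463.5 -184.4 21.2 mean [ 466.2 -181.1   91.8] 101
scene0 green 473.6 -105.8 21.6 mean [ 476.2 -101.7   92.1] 113
scene0 white 483.3 -36.2 21.2 mean [486.8 -32.5  92.1] 131
scene0 yellow 494.2 39.2 21.1 mean [496.4  42.2  92.1] 153
cam [0.957 0.629 0.544]
```

arm_command(steps=[{"roll":7,"hand":0},{"roll":7},{"roll":7},{"roll":7},{"roll":7},{"roll":7},{"roll":7},{"roll":7},{"roll":7},{"roll":7},{"roll":7},{"roll":0}], grip_force=40)

```text
invalid input
```

arm_command(steps=[{"translation":[-3.2,2.2,0]},{"translation":[-3.2,2.2,0]},{"translation":[-3.2,2.2,0]},{"translation":[-3.2,2.2,0]},{"translation":[-3.2,2.2,0]},{"translation":[-3.2,2.2,0]},{"translation":[-3.2,2.2,0]},{"translation":[-3.2,2.2,0]},{"translation":[-3.2,2.2,0]},{"translation":[-3.2,2.2,0]},{"translation":[-3.2,2.2,0]},{"translation":[-3.2,2.2,0]}])

```text
invalid input
```

The rows were refused, so it looks like every field must be present. I'll resend them complete.

arm_command(steps=[{"translation":[0,0,0],"roll":7,"hand":0},{"translation":[0,0,0],"roll":7,"hand":0},{"translation":[0,0,0],"roll":7,"hand":0},{"translation":[0,0,0],"roll":7,"hand":0},{"translation":[0,0,0],"roll":7,"hand":0},{"translation":[0,0,0],"roll":7,"hand":0},{"translation":[0,0,0],"roll":7,"hand":0},{"translation":[0,0,0],"roll":7,"hand":0},{"translation":[0,0,0],"roll":7,"hand":0},{"translation":[0,0,0],"roll":7,"hand":0},{"translation":[0,0,0],"roll":7,"hand":0},{"translation":[0,0,0],"roll":0,"hand":0}], grip_force=40)

```text
time: 2.4
tcp_pos: [0.1287, 0.5604, 0.2313]
ee_rot: [-2.222, -2.22, -0.0]
force: [0.4, -0.2, 0.4]
width: 0.0852
```

arm_command(steps=[{"translation":[-3.2,2.2,0],"roll":0,"hand":0},{"translation":[-3.2,2.2,0],"roll":0,"hand":0},{"translation":[-3.2,2.2,0],"roll":0,"hand":0},{"translation":[-3.2,2.2,0],"roll":0,"hand":0},{"translation":[-3.2,2.2,0],"roll":0,"hand":0},{"translation":[-3.2,2.2,0],"roll":0,"hand":0},{"translation":[-3.2,2.2,0],"roll":0,"hand":0},{"translation":[-3.2,2.2,0],"roll":0,"hand":0},{"translation":[-3.2,2.2,0],"roll":0,"hand":0},{"translation":[-3.2,2.2,0],"roll":0,"hand":0},{"translation":[-3.2,2.2,0],"roll":0,"hand":0},{"translation":[-3.2,2.2,0],"roll":0,"hand":0}])

```text
time: 3.4
tcp_pos: [0.3939, 0.175, 0.2316]
ee_rot: [2.216, 2.226, 0.002]
force: [0.4, 0.8, -1.0]
width: 0.0855
```

arm_command(steps=[{"translation":[-3.2,2.4,0],"roll":0,"hand":0},{"translation":[-3.2,2.4,0],"roll":0,"hand":0},{"translation":[-3.2,2.4,0],"roll":0,"hand":0},{"translation":[-3.2,2.2,0],"roll":0,"hand":0},{"translation":[-1.0,0.6,0],"roll":0,"hand":0},{"translation":[0,0,0],"roll":0,"hand":0},{"translation":[0,0,0],"roll":0,"hand":0}])

```text
time: 3.98
tcp_pos: [0.493, 0.0388, 0.231]
ee_rot: [-2.219, -2.222, 0.0]
force: [0.4, 0.2, -0.6]
width: 0.0854
```

arm_command(steps=[{"translation":[0,0,3],"roll":0,"hand":0},{"translation":[0,0,3],"roll":0,"hand":0},{"translation":[0,0,3],"roll":0,"hand":0},{"translation":[0,0,3],"roll":0,"hand":0},{"translation":[0,0,2.5],"roll":0,"hand":0},{"translation":[0,0,2],"roll":0,"hand":0},{"translation":[0,0,1.5],"roll":0,"hand":0},{"translation":[0,0,1],"roll":0,"hand":0},{"translation":[0,0,0.4],"roll":0,"hand":0},{"translation":[0,0,0],"roll":0,"hand":0}])

```text
time: 4.82
tcp_pos: [0.4926, 0.0397, 0.037]
ee_rot: [-2.218, -2.224, 0.001]
force: [-0.1, -1.5, 0.7]
width: 0.0854
```

arm_command(steps=[{"translation":[0,0,0],"roll":0,"hand":255},{"translation":[0,0,0],"roll":0,"hand":255},{"translation":[0,0,0],"roll":0,"hand":255},{"translation":[0,0,0],"roll":0,"hand":255},{"translation":[0,0,0],"roll":0,"hand":255},{"translation":[0,0,0],"roll":0,"hand":255},{"translation":[0,0,0],"roll":0,"hand":255},{"translation":[0,0,0],"roll":0,"hand":255}])

```text
time: 5.48
tcp_pos: [0.4936, 0.0389, 0.0383]
ee_rot: [2.22, 2.222, 0.002]
force: [-1.4, 0.7, 6.1]
width: 0.0428
```

arm_command(steps=[{"translation":[0,0,-0.5],"roll":0,"hand":255},{"translation":[0,0,-1.5],"roll":0,"hand":255},{"translation":[0,0,-2],"roll":0,"hand":255},{"translation":[0,0,-2.5],"roll":0,"hand":255},{"translation":[0,0,-2.5],"roll":0,"hand":255},{"translation":[0,0,-2.5],"roll":0,"hand":255},{"translation":[0,0,-1.5],"roll":0,"hand":255},{"translation":[0,0,-1],"roll":0,"hand":255},{"translation":[0,0,0],"roll":0,"hand":255}])

```text
time: 6.23
tcp_pos: [0.4944, 0.0388, 0.1794]
ee_rot: [2.218, 2.22, 0.005]
force: [0.2, 0.1, -2.3]
width: 0.0427
```

arm_command(steps=[{"translation":[-0.6,1.0,0],"roll":0,"hand":255},{"translation":[-1.2,1.8,0],"roll":0,"hand":255},{"translation":[-1.5,2.4,0],"roll":0,"hand":255},{"translation":[-1.5,2.4,0],"roll":0,"hand":255},{"translation":[-1.5,2.4,0],"roll":0,"hand":255},{"translation":[-1.5,2.4,0],"roll":0,"hand":255},{"translation":[-1.2,1.8,0],"roll":0,"hand":255},{"translation":[-0.7,1.2,0],"roll":0,"hand":255},{"translation":[-0.3,0.4,0],"roll":0,"hand":255},{"translation":[0,0,0],"roll":0,"hand":255},{"translation":[0,0,0],"roll":0,"hand":255}])

```text
time: 7.15
tcp_pos: [0.6505, -0.061, 0.1757]
ee_rot: [-2.219, -2.22, 0.003]
force: [-0.1, 0.4, -1.2]
width: 0.0428
```

Run:
```python
from h import *
p=arm.read_camera("scene"); save(p,"c1"); i=cv2.imread("pics/c1.png")[130:330,150:380]; cv2.imwrite("pics/c1c.png",cv2.resize(i,None,fx=2.5,fy=2.5))
```

```text
(no output)
```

View pics/c1c.png

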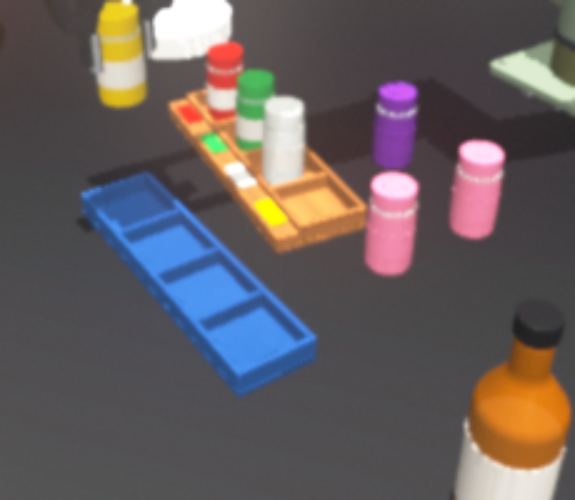

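The yellow jar hangs upright in the jaws (crop 120,55), above the right-hand blue compartment. Now I lower it, slowing near the floor.

arm_command(steps=[{"translation":[0,0,1.5],"roll":0,"hand":255},{"translation":[0,0,2.5],"roll":0,"hand":255},{"translation":[0,0,2.5],"roll":0,"hand":255},{"translation":[0,0,2.5],"roll":0,"hand":255},{"translation":[0,0,2],"roll":0,"hand":255},{"translation":[0,0,1.2],"roll":0,"hand":255},{"translation":[0,0,0.6],"roll":0,"hand":255},{"translation":[0,0,0.4],"roll":0,"hand":255},{"translation":[0,0,0.3],"roll":0,"hand":255},{"translation":[0,0,0.2],"roll":0,"hand":255},{"translation":[0,0,0.1],"roll":0,"hand":255},{"translation":[0,0,0],"roll":0,"hand":255}])

```text
time: 8.2
tcp_pos: [0.6518, -0.0611, 0.0399]
ee_rot: [2.22, 2.222, 0.001]
force: [0.4, -0.1, -2.3]
width: 0.0429
```

arm_command(steps=[{"translation":[0,0,0.1],"roll":0,"hand":255},{"translation":[0,0,0.1],"roll":0,"hand":255},{"translation":[0,0,0],"roll":0,"hand":255},{"translation":[0,0,0],"roll":0,"hand":255}])

```text
time: 8.53
tcp_pos: [0.6519, -0.0611, 0.0384]
ee_rot: [2.219, 2.222, 0.002]
force: [-2.1, 0.1, 4.8]
width: 0.043
```

Contact is felt: +4.8 N, against −2.3 N while it hung. I release and go to white.

arm_command(steps=[{"translation":[0,0,0],"roll":0,"hand":60},{"translation":[0,0,0],"roll":0,"hand":0},{"translation":[0,0,0],"roll":0,"hand":0},{"translation":[0,0,0],"roll":0,"hand":0},{"translation":[0,0,0],"roll":0,"hand":0},{"translation":[0,0,-1],"roll":0,"hand":0},{"translation":[0,0,-2],"roll":0,"hand":0},{"translation":[0,0,-3],"roll":0,"hand":0},{"translation":[0,0,-3],"roll":0,"hand":0},{"translation":[0,0,-3],"roll":0,"hand":0},{"translation":[0,0,-2],"roll":0,"hand":0},{"translation":[0,0,0],"roll":0,"hand":0}])

```text
time: 9.53
tcp_pos: [0.6542, -0.0613, 0.1839]
ee_rot: [2.214, 2.216, 0.011]
force: [-0.2, -0.3, 0.5]
width: 0.0854
```

arm_command(steps=[{"translation":[0.2,-1.5,0],"roll":0,"hand":0},{"translation":[0.4,-2.5,0],"roll":0,"hand":0},{"translation":[0.5,-3,0],"roll":0,"hand":0},{"translation":[0.5,-3,0],"roll":0,"hand":0},{"translation":[0.4,-3,0],"roll":0,"hand":0},{"translation":[0.2,-2.5,0],"roll":0,"hand":0},{"translation":[0.2,-1.4,0],"roll":0,"hand":0},{"translation":[0,0,0],"roll":0,"hand":0},{"translation":[0,0,0],"roll":0,"hand":0}])

```text
time: 10.28
tcp_pos: [0.4821, -0.0372, 0.1775]
ee_rot: [2.22, 2.222, 0.001]
force: [0.4, 0.5, 0.0]
width: 0.0854
```

```bash
cat > chk.py <<'E'
import sys
from h import *
p=arm.read_camera("top"); w=cloud(p); save(p,sys.argv[1])
c=(p["image"].astype(int)); hsv=cv2.cvtColor(p["image"],cv2.COLOR_RGB2HSV)
for n,(x,y) in dict(redB=(.463,-.185),greenB=(.4725,-.106),whiteB=(.4825,-.037),yelT=(.651,-.0606),whiT=(.6515,.0131),greT=(.6518,.0869),redT=(.652,.1606)).items():
    q=(np.hypot(w[...,0]-x,w[...,1]-y)<.035)&(w[...,2]>.08)&(w[...,2]<.105)
    if q.sum()>8:
        (cx,cy),r=cv2.minEnclosingCircle((w[q][:,:2]*1000).astype(np.float32)); print(n,round(cx-x*1000,1),round(cy-y*1000,1),"r",round(r,1),"z",round(float(np.nanmedian(w[q][:,2])),4),"rgb",np.median(c[q],0),q.sum())
s=arm.state(); print(np.round(s["time"],2),np.round(s["tcp_pos"],4))
E
python3 chk.py t1
```

```text
redB -0.5 -1.2 r 20.0 z 0.0938 rgb [247.  67.  52.] 158
yelT -0.3 -1.1 r 20.2 z 0.0931 rgb [247. 246.  10.] 201
10.33 [ 0.483  -0.0373  0.1775]
```

Yellow stands within about 1 mm of its compartment centre, with its top at 0.093 m. Next is white.

arm_command(steps=[{"translation":[0,0,2],"roll":0,"hand":0},{"translation":[0,0,3],"roll":0,"hand":0},{"translation":[0,0,3],"roll":0,"hand":0},{"translation":[0,0,2.5],"roll":0,"hand":0},{"translation":[0,0,2],"roll":0,"hand":0},{"translation":[0,0,1],"roll":0,"hand":0},{"translation":[0,0,0.5],"roll":0,"hand":0},{"translation":[0,0,0],"roll":0,"hand":0}])

```text
time: 11.0
tcp_pos: [0.4828, -0.0372, 0.036]
ee_rot: [-2.219, -2.221, 0.002]
force: [-0.2, -0.6, 0.3]
width: 0.0856
```

arm_command(steps=[{"translation":[0,0,0],"roll":0,"hand":255},{"translation":[0,0,0],"roll":0,"hand":255},{"translation":[0,0,0],"roll":0,"hand":255},{"translation":[0,0,0],"roll":0,"hand":255},{"translation":[0,0,0],"roll":0,"hand":255},{"translation":[0,0,0],"roll":0,"hand":255},{"translation":[0,0,0],"roll":0,"hand":255},{"translation":[0,0,0],"roll":0,"hand":255}])

```text
time: 11.67
tcp_pos: [0.483, -0.0372, 0.0383]
ee_rot: [2.219, 2.222, 0.002]
force: [-1.3, 0.1, 7.2]
width: 0.043
```

arm_command(steps=[{"translation":[0,0,-0.5],"roll":0,"hand":255},{"translation":[0,0,-1.5],"roll":0,"hand":255},{"translation":[0,0,-2],"roll":0,"hand":255},{"translation":[0,0,-2.5],"roll":0,"hand":255},{"translation":[0,0,-2.5],"roll":0,"hand":255},{"translation":[0,0,-2.5],"roll":0,"hand":255},{"translation":[0,0,-1.5],"roll":0,"hand":255},{"translation":[0,0,-1],"roll":0,"hand":255},{"translation":[0,0,0],"roll":0,"hand":255}])

```text
time: 12.42
tcp_pos: [0.4834, -0.0373, 0.1793]
ee_rot: [2.218, 2.22, 0.004]
force: [0.6, -0.3, -1.4]
width: 0.043
```

arm_command(steps=[{"translation":[0.3,1.0,0],"roll":0,"hand":255},{"translation":[0.6,1.9,0],"roll":0,"hand":255},{"translation":[0.8,2.6,0],"roll":0,"hand":255},{"translation":[0.8,2.6,0],"roll":0,"hand":255},{"translation":[0.8,2.6,0],"roll":0,"hand":255},{"translation":[0.7,2.6,0],"roll":0,"hand":255},{"translation":[0.5,1.9,0],"roll":0,"hand":255},{"translation":[0.3,1.2,0],"roll":0,"hand":255},{"translation":[0.2,0.5,0],"roll":0,"hand":255},{"translation":[0,0,0],"roll":0,"hand":255},{"translation":[0,0,0],"roll":0,"hand":255}])

```text
time: 13.33
tcp_pos: [0.6505, 0.0131, 0.1757]
ee_rot: [-2.218, -2.221, 0.004]
force: [-0.6, -0.1, -1.3]
width: 0.043
```

arm_command(steps=[{"translation":[0,0,1.5],"roll":0,"hand":255},{"translation":[0,0,2.5],"roll":0,"hand":255},{"translation":[0,0,2.5],"roll":0,"hand":255},{"translation":[0,0,2.5],"roll":0,"hand":255},{"translation":[0,0,2],"roll":0,"hand":255},{"translation":[0,0,1.2],"roll":0,"hand":255},{"translation":[0,0,0.6],"roll":0,"hand":255},{"translation":[0,0,0.4],"roll":0,"hand":255},{"translation":[0,0,0.3],"roll":0,"hand":255},{"translation":[0,0,0.2],"roll":0,"hand":255},{"translation":[0,0,0.1],"roll":0,"hand":255},{"translation":[0,0,0],"roll":0,"hand":255}])

```text
time: 14.33
tcp_pos: [0.6517, 0.013, 0.0399]
ee_rot: [2.22, 2.222, 0.001]
force: [-0.6, -1.0, -0.7]
width: 0.0431
```

arm_command(steps=[{"translation":[0,0,0.1],"roll":0,"hand":255},{"translation":[0,0,0.1],"roll":0,"hand":255},{"translation":[0,0,0],"roll":0,"hand":255},{"translation":[0,0,0],"roll":0,"hand":255}])

```text
time: 14.67
tcp_pos: [0.6518, 0.013, 0.0384]
ee_rot: [2.219, 2.222, 0.002]
force: [-0.5, -1.1, 4.6]
width: 0.0432
```

arm_command(steps=[{"translation":[0,0,0],"roll":0,"hand":60},{"translation":[0,0,0],"roll":0,"hand":0},{"translation":[0,0,0],"roll":0,"hand":0},{"translation":[0,0,0],"roll":0,"hand":0},{"translation":[0,0,0],"roll":0,"hand":0},{"translation":[0,0,-1],"roll":0,"hand":0},{"translation":[0,0,-2],"roll":0,"hand":0},{"translation":[0,0,-3],"roll":0,"hand":0},{"translation":[0,0,-3],"roll":0,"hand":0},{"translation":[0,0,-3],"roll":0,"hand":0},{"translation":[0,0,-2],"roll":0,"hand":0},{"translation":[0,0,0],"roll":0,"hand":0}])

```text
time: 15.67
tcp_pos: [0.6542, 0.013, 0.1839]
ee_rot: [2.215, 2.217, 0.013]
force: [0.9, 0.6, -0.2]
width: 0.0853
```

arm_command(steps=[{"translation":[-1.0,-1.5,0],"roll":0,"hand":0},{"translation":[-1.6,-2.4,0],"roll":0,"hand":0},{"translation":[-2,-3,0],"roll":0,"hand":0},{"translation":[-2,-3,0],"roll":0,"hand":0},{"translation":[-2,-3,0],"roll":0,"hand":0},{"translation":[-2,-3,0],"roll":0,"hand":0},{"translation":[-1.3,-2,0],"roll":0,"hand":0},{"translation":[0,0,0],"roll":0,"hand":0},{"translation":[0,0,0],"roll":0,"hand":0}])

```text
time: 16.42
tcp_pos: [0.4716, -0.1066, 0.1774]
ee_rot: [-2.222, -2.22, -0.001]
force: [1.3, 0.4, 0.3]
width: 0.0855
```

```bash
python3 chk.py t2
```

```text
yelT -0.4 -0.7 r 20.4 z 0.0931 rgb [246. 246.  10.] 204
whiT -0.7 0.1 r 20.4 z 0.093 rgb [246. 246. 246.] 201
16.47 [ 0.4727 -0.1063  0.1775]
```

White is placed. Now green.

arm_command(steps=[{"translation":[0,0,2],"roll":0,"hand":0},{"translation":[0,0,3],"roll":0,"hand":0},{"translation":[0,0,3],"roll":0,"hand":0},{"translation":[0,0,2.5],"roll":0,"hand":0},{"translation":[0,0,2],"roll":0,"hand":0},{"translation":[0,0,1],"roll":0,"hand":0},{"translation":[0,0,0.5],"roll":0,"hand":0},{"translation":[0,0,0],"roll":0,"hand":0}])

```text
time: 17.13
tcp_pos: [0.4728, -0.1055, 0.036]
ee_rot: [-2.218, -2.222, 0.001]
force: [0.1, 0.5, -0.4]
width: 0.0854
```

arm_command(steps=[{"translation":[0,0,0],"roll":0,"hand":255},{"translation":[0,0,0],"roll":0,"hand":255},{"translation":[0,0,0],"roll":0,"hand":255},{"translation":[0,0,0],"roll":0,"hand":255},{"translation":[0,0,0],"roll":0,"hand":255},{"translation":[0,0,0],"roll":0,"hand":255},{"translation":[0,0,0],"roll":0,"hand":255},{"translation":[0,0,0],"roll":0,"hand":255}])

```text
time: 17.8
tcp_pos: [0.473, -0.1063, 0.0383]
ee_rot: [2.219, 2.221, 0.002]
force: [-0.5, 1.1, 5.3]
width: 0.0428
```

arm_command(steps=[{"translation":[0,0,-0.5],"roll":0,"hand":255},{"translation":[0,0,-1.5],"roll":0,"hand":255},{"translation":[0,0,-2],"roll":0,"hand":255},{"translation":[0,0,-2.5],"roll":0,"hand":255},{"translation":[0,0,-2.5],"roll":0,"hand":255},{"translation":[0,0,-2.5],"roll":0,"hand":255},{"translation":[0,0,-1.5],"roll":0,"hand":255},{"translation":[0,0,-1],"roll":0,"hand":255},{"translation":[0,0,0],"roll":0,"hand":255}])

```text
time: 18.55
tcp_pos: [0.4734, -0.1065, 0.1793]
ee_rot: [2.218, 2.22, 0.004]
force: [0.9, -0.7, -0.9]
width: 0.0431
```

arm_command(steps=[{"translation":[1.1,1.0,0],"roll":0,"hand":255},{"translation":[1.9,1.8,0],"roll":0,"hand":255},{"translation":[2.4,2.2,0],"roll":0,"hand":255},{"translation":[2.6,2.4,0],"roll":0,"hand":255},{"translation":[2.6,2.4,0],"roll":0,"hand":255},{"translation":[2.6,2.4,0],"roll":0,"hand":255},{"translation":[2.4,2.2,0],"roll":0,"hand":255},{"translation":[1.9,1.8,0],"roll":0,"hand":255},{"translation":[1.2,1.1,0],"roll":0,"hand":255},{"translation":[0.6,0.6,0],"roll":0,"hand":255},{"translation":[0,0,0],"roll":0,"hand":255},{"translation":[0,0,0],"roll":0,"hand":255}])

```text
time: 19.55
tcp_pos: [0.6503, 0.0865, 0.1759]
ee_rot: [-2.219, -2.222, 0.004]
force: [0.1, -0.9, -1.0]
width: 0.0429
```

arm_command(steps=[{"translation":[0,0,1.5],"roll":0,"hand":255},{"translation":[0,0,2.5],"roll":0,"hand":255},{"translation":[0,0,2.5],"roll":0,"hand":255},{"translation":[0,0,2.5],"roll":0,"hand":255},{"translation":[0,0,2],"roll":0,"hand":255},{"translation":[0,0,1.2],"roll":0,"hand":255},{"translation":[0,0,0.6],"roll":0,"hand":255},{"translation":[0,0,0.4],"roll":0,"hand":255},{"translation":[0,0,0.3],"roll":0,"hand":255},{"translation":[0,0,0.2],"roll":0,"hand":255},{"translation":[0,0,0.1],"roll":0,"hand":255},{"translation":[0,0,0],"roll":0,"hand":255}])

```text
time: 20.55
tcp_pos: [0.6516, 0.0871, 0.04]
ee_rot: [2.22, 2.222, 0.002]
force: [0.5, 0.2, -1.1]
width: 0.0429
```

arm_command(steps=[{"translation":[0,0,0.1],"roll":0,"hand":255},{"translation":[0,0,0.1],"roll":0,"hand":255},{"translation":[0,0,0],"roll":0,"hand":255},{"translation":[0,0,0],"roll":0,"hand":255}])

```text
time: 20.88
tcp_pos: [0.6517, 0.0871, 0.0383]
ee_rot: [2.22, 2.222, 0.002]
force: [-1.2, -0.0, 6.1]
width: 0.0428
```

arm_command(steps=[{"translation":[0,0,0],"roll":0,"hand":60},{"translation":[0,0,0],"roll":0,"hand":0},{"translation":[0,0,0],"roll":0,"hand":0},{"translation":[0,0,0],"roll":0,"hand":0},{"translation":[0,0,0],"roll":0,"hand":0},{"translation":[0,0,-1],"roll":0,"hand":0},{"translation":[0,0,-2],"roll":0,"hand":0},{"translation":[0,0,-3],"roll":0,"hand":0},{"translation":[0,0,-3],"roll":0,"hand":0},{"translation":[0,0,-3],"roll":0,"hand":0},{"translation":[0,0,-2],"roll":0,"hand":0},{"translation":[0,0,0],"roll":0,"hand":0}])

```text
time: 21.88
tcp_pos: [0.6541, 0.0873, 0.1839]
ee_rot: [2.215, 2.218, 0.014]
force: [1.0, 0.2, -0.3]
width: 0.0852
```

arm_command(steps=[{"translation":[-1.6,-1.1,0],"roll":0,"hand":0},{"translation":[-2.6,-1.8,0],"roll":0,"hand":0},{"translation":[-3,-2,0],"roll":0,"hand":0},{"translation":[-3,-2,0],"roll":0,"hand":0},{"translation":[-3,-2,0],"roll":0,"hand":0},{"translation":[-3,-2,0],"roll":0,"hand":0},{"translation":[-3,-2,0],"roll":0,"hand":0},{"translation":[-3,-2,0],"roll":0,"hand":0},{"translation":[-3,-2.5,0],"roll":0,"hand":0},{"translation":[-2,-1.5,0],"roll":0,"hand":0},{"translation":[0,0,0],"roll":0,"hand":0},{"translation":[0,0,0],"roll":0,"hand":0}])

```text
time: 22.88
tcp_pos: [0.4617, -0.1859, 0.1772]
ee_rot: [-2.223, -2.219, -0.0]
force: [-0.1, 0.9, 1.2]
width: 0.0854
```

```bash
python3 chk.py t3
```

```text
redB -0.3 -0.7 r 20.2 z 0.0931 rgb [230.  47.  37.] 162
yelT -0.0 -0.9 r 20.6 z 0.0933 rgb [247. 247.  10.] 199
whiT -0.4 0.0 r 20.3 z 0.0931 rgb [247. 247. 247.] 201
greT -0.9 -0.1 r 20.4 z 0.0933 rgb [130. 247. 180.] 207
22.93 [ 0.4625 -0.1852  0.1772]
```

arm_command(steps=[{"translation":[0,0,2],"roll":0,"hand":0},{"translation":[0,0,3],"roll":0,"hand":0},{"translation":[0,0,3],"roll":0,"hand":0},{"translation":[0,0,2.5],"roll":0,"hand":0},{"translation":[0,0,2],"roll":0,"hand":0},{"translation":[0,0,1],"roll":0,"hand":0},{"translation":[0,0,0.5],"roll":0,"hand":0},{"translation":[0,0,0],"roll":0,"hand":0}])

```text
time: 23.6
tcp_pos: [0.4629, -0.1845, 0.0366]
ee_rot: [-2.218, -2.223, 0.0]
force: [0.3, -0.6, -0.1]
width: 0.0854
```

arm_command(steps=[{"translation":[0,0,0],"roll":0,"hand":255},{"translation":[0,0,0],"roll":0,"hand":255},{"translation":[0,0,0],"roll":0,"hand":255},{"translation":[0,0,0],"roll":0,"hand":255},{"translation":[0,0,0],"roll":0,"hand":255},{"translation":[0,0,0],"roll":0,"hand":255},{"translation":[0,0,0],"roll":0,"hand":255},{"translation":[0,0,0],"roll":0,"hand":255}])

```text
time: 24.27
tcp_pos: [0.463, -0.1855, 0.0385]
ee_rot: [2.219, 2.221, 0.001]
force: [-1.5, 0.0, 6.5]
width: 0.0431
```

arm_command(steps=[{"translation":[0,0,-0.5],"roll":0,"hand":255},{"translation":[0,0,-1.5],"roll":0,"hand":255},{"translation":[0,0,-2],"roll":0,"hand":255},{"translation":[0,0,-2.5],"roll":0,"hand":255},{"translation":[0,0,-2.5],"roll":0,"hand":255},{"translation":[0,0,-2.5],"roll":0,"hand":255},{"translation":[0,0,-1.5],"roll":0,"hand":255},{"translation":[0,0,-1],"roll":0,"hand":255},{"translation":[0,0,0],"roll":0,"hand":255}])

```text
time: 25.02
tcp_pos: [0.4635, -0.1857, 0.1794]
ee_rot: [2.218, 2.22, 0.003]
force: [0.1, -0.0, -2.8]
width: 0.0434
```

arm_command(steps=[{"translation":[1.2,0.7,0],"roll":0,"hand":255},{"translation":[2.4,1.3,0],"roll":0,"hand":255},{"translation":[3.2,1.8,0],"roll":0,"hand":255},{"translation":[3.4,1.9,0],"roll":0,"hand":255},{"translation":[3.4,1.9,0],"roll":0,"hand":255},{"translation":[3.4,1.9,0],"roll":0,"hand":255},{"translation":[3.4,1.9,0],"roll":0,"hand":255},{"translation":[3.4,1.9,0],"roll":0,"hand":255},{"translation":[3.2,1.7,0],"roll":0,"hand":255},{"translation":[3.0,1.6,0],"roll":0,"hand":255},{"translation":[2.4,1.3,0],"roll":0,"hand":255},{"translation":[1.2,0.6,0],"roll":0,"hand":255}])

```text
time: 26.02
tcp_pos: [0.6477, 0.1542, 0.1749]
ee_rot: [-2.216, -2.224, 0.002]
force: [0.4, -1.2, -2.9]
width: 0.0426
```

arm_command(steps=[{"translation":[1.0,0.4,0],"roll":0,"hand":255},{"translation":[0,0,0],"roll":0,"hand":255},{"translation":[0,0,0],"roll":0,"hand":255},{"translation":[0,0,0],"roll":0,"hand":255}])

```text
time: 26.35
tcp_pos: [0.6504, 0.1595, 0.1771]
ee_rot: [-2.221, -2.221, 0.002]
force: [-0.3, -0.3, -1.6]
width: 0.0429
```

arm_command(steps=[{"translation":[0,0,1.5],"roll":0,"hand":255},{"translation":[0,0,2.5],"roll":0,"hand":255},{"translation":[0,0,2.5],"roll":0,"hand":255},{"translation":[0,0,2.5],"roll":0,"hand":255},{"translation":[0,0,2],"roll":0,"hand":255},{"translation":[0,0,1.2],"roll":0,"hand":255},{"translation":[0,0,0.6],"roll":0,"hand":255},{"translation":[0,0,0.4],"roll":0,"hand":255},{"translation":[0,0,0.3],"roll":0,"hand":255},{"translation":[0,0,0.2],"roll":0,"hand":255},{"translation":[0,0,0.1],"roll":0,"hand":255},{"translation":[0,0,0],"roll":0,"hand":255}])

```text
time: 27.35
tcp_pos: [0.6515, 0.1611, 0.04]
ee_rot: [2.22, 2.222, 0.002]
force: [0.3, 0.3, -1.6]
width: 0.043
```

arm_command(steps=[{"translation":[0,0,0.1],"roll":0,"hand":255},{"translation":[0,0,0.1],"roll":0,"hand":255},{"translation":[0,0,0],"roll":0,"hand":255},{"translation":[0,0,0],"roll":0,"hand":255}])

```text
time: 27.68
tcp_pos: [0.6516, 0.1612, 0.0385]
ee_rot: [2.22, 2.222, 0.002]
force: [-0.9, -0.1, 5.7]
width: 0.0429
```

Contact again. I release, lift, and pull back toward the robot to clear the view.

arm_command(steps=[{"translation":[0,0,0],"roll":0,"hand":60},{"translation":[0,0,0],"roll":0,"hand":0},{"translation":[0,0,0],"roll":0,"hand":0},{"translation":[0,0,0],"roll":0,"hand":0},{"translation":[0,0,0],"roll":0,"hand":0},{"translation":[0,0,-1],"roll":0,"hand":0},{"translation":[0,0,-2],"roll":0,"hand":0},{"translation":[0,0,-3],"roll":0,"hand":0},{"translation":[0,0,-3],"roll":0,"hand":0},{"translation":[0,0,-3],"roll":0,"hand":0},{"translation":[0,0,-2],"roll":0,"hand":0},{"translation":[0,0,0],"roll":0,"hand":0}])

```text
time: 28.68
tcp_pos: [0.6539, 0.1616, 0.1841]
ee_rot: [2.216, 2.218, 0.015]
force: [0.1, -0.6, 0.7]
width: 0.085
```

arm_command(steps=[{"translation":[0,-1.5,0],"roll":0,"hand":0},{"translation":[0,-2.5,0],"roll":0,"hand":0},{"translation":[0,-3,0],"roll":0,"hand":0},{"translation":[0,-3,0],"roll":0,"hand":0},{"translation":[0,-3,0],"roll":0,"hand":0},{"translation":[0,-3,0],"roll":0,"hand":0},{"translation":[0,-2,0],"roll":0,"hand":0},{"translation":[0,0,0],"roll":0,"hand":0},{"translation":[0,0,0],"roll":0,"hand":0}])

```text
time: 29.43
tcp_pos: [0.4705, 0.1608, 0.1775]
ee_rot: [2.219, 2.223, 0.001]
force: [-0.2, -0.2, 0.0]
width: 0.0855
```

```bash
python3 chk.py t4
python3 - <<'E'
from h import *
p=arm.read_camera("scene"); save(p,"s4")
E
```

```text
yelT 0.0 -1.2 r 20.3 z 0.0931 rgb [246. 246.  10.] 202
whiT -0.8 -0.1 r 20.2 z 0.0931 rgb [246. 246. 246.] 201
greT -1.3 -0.1 r 20.5 z 0.0931 rgb [110. 244. 154.] 207
redT -1.1 -0.2 r 20.6 z 0.0931 rgb [247.  71.  59.] 209
29.48 [0.4717 0.1609 0.1776]
```

View pics/s4.png

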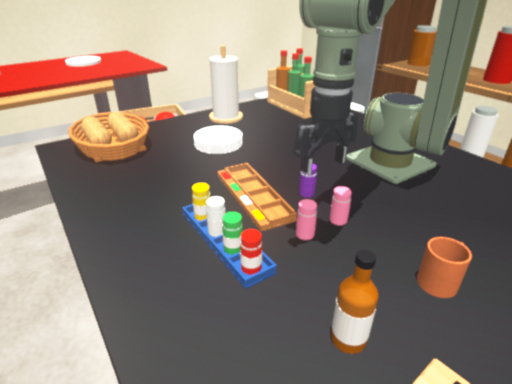

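View pics/t4.png

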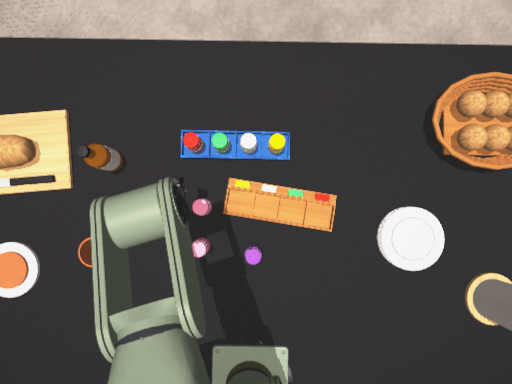

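The blue rack now reads red (192,143), green (220,143), white (248,143), yellow (277,143) from left to right. The brown rack is empty, and the bottle, plates and mug are where they were. Handing in.

```bash
python3 -c "
from workcell import arm; print(arm.hand_in())"
```

```text
the job is handed in; nothing more can be done
None
```

All four jars are in the blue rack in reverse order, and I handed the job in at about 29.5 s; no verdict came back. From left to right the row was yellow, white, green, red. It is now red, green, white, yellow.

- **Placement:** The last top-camera check put each jar within about 1.3 mm of its compartment centre, with every lid at 0.093 m, which is the standing height. The calibration is good to about 2 mm.
- **Gentleness:** I lowered each jar until the force reading showed contact, then opened the gripper. At the end it was open and well clear of the jars.
- **Bystanders:** In the final pictures the oil bottle, plates and mug look unmoved. I checked that by eye and did not measure it.
- **Problems:** My first two move commands were refused because the rows were incomplete, and nothing moved. No check failed. The scene and top cameras agreed to within about 2 mm on the jar and rack positions.

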